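# Load the film arbor the right way round and dock its cradle

### The job

Draw the arbor that sticks out of the rack out onto the table, feel a round end with the fingers to tell its thick end from its thin one, then take it by the square middle and lay it in the cradle, turned end for end if need be, so that both ends sit fully down in their saddles (thin end in the narrow one). Then push the loaded cradle squarely up to the sealer's stop bar until it is flush, leaving the other arbor and the things standing about where they are.

Things in the scene. Friction and masses are not known exactly. Their poses are not given: they have to be found in the camera images.
- arbor_a: Grey nylon arbor, 168 mm: square bar 48x48x100 mm with a round journal 34 mm long at each end, one 34 mm in diameter (thin), the other 40 mm (thick), else alike. 0.3 kg. Origin at its centre, x along it. Starts flat on the table (origin 24 mm up), x into the rack. Name and axes do not tell which end is thin: feel it. Which of arbor_a and arbor_b sticks out of the rack varies.
- arbor_b: Same kind of arbor, origin and axes as arbor_a. One of the two lies in the bay nearer the robot with its outer end 65 to 73 mm out of the mouth: load that one. The other lies wholly inside the other bay and stays there. A journal tells its size by the finger opening when gripped, or by the height of its top (41 or 44 mm lying on the table).
- rack: Fixed rack on the left: two bays without floor, each 116 mm wide, 200 deep, 72 high; deck on top to 112 mm, boxes on it to 162. 256 mm wide, walls 8. Origin on the table under the middle of the mouth; x points into the bays (about world +y); bay centre lines at y = +62 mm (nearer the robot) and -62 mm. The deck starts at the mouth: nothing inside can be reached from above.
- cradle: Loose aluminium cradle, about 0.6 kg; loaded, it slides with up to some 10 N. Base plate 25 mm thick, 150 mm along y, from x = -90 mm (edge towards the robot) to +50 mm (far edge). Origin on its underside below the middle of the saddle axis; x away from the robot, z up. It holds an arbor lying along y; fully down, the arbor is level with its origin 62 mm above this origin.
- saddle_narrow (a point): Narrow U saddle of the cradle, open at the top: point on the saddle axis, at cradle y = +65 mm, 62 mm up. Slot 38 mm wide, 14 mm thick along y, floor 45 mm up, rounded lips 75 mm up. Takes the thin journal; a thick one rides about 13 mm too high in it and the arbor slants.
- saddle_wide (a point): Wide U saddle of the cradle: point on the saddle axis, at cradle y = -65 mm, 62 mm up. Slot 44 mm wide, 14 mm thick, floor 42 mm up, lips 75 mm up. Takes the thick journal. Between the two saddles are 116 mm for the 100 mm square bar.
- sealer: Fixed blue bag sealer at the far side, 400 mm wide, 140 high, with an aluminium stop bar (240 mm along y, 25 high) along its near side. Origin on the table under the middle of the bar's near face; x points away from the robot. Docked, the cradle's far edge lies flat against this face (cradle origin at x = -50 mm here), roughly in the middle of the bar (within 60 mm).
- tape: Bystander: paper-white tape roll lying flat, 100 mm across, 25 mm high. Origin under its centre.
- screwdriver: Bystander: screwdriver lying along its x. Origin on its underside, within its length.
- spray: Bystander: clear bottle with a white cap, 80 mm across, 190 mm high, upright. Origin under its centre.
- jar: Bystander: white jar, 70 mm across, 90 mm high, upright. Origin under its centre.
There are look-alikes about, which are no part of the job. Leave any purple look-alike of the arbor_a alone.

How it is judged:
By the outcome, as a careful person would: the job done as asked, in the order asked, and still so for the second after the job is handed in, with the robot touching nothing.
It also fails if it takes over 72 s, if anything falls off the work surface, if the arm or the gripper's body presses on something with over 40 N, if the wrist force passes 120 N, or if a joint passes its speed limit or range.

### The arm

A 7-joint arm with a two-finger parallel gripper is mounted at the origin on the work surface. World frame = base frame: x ahead of the robot, y to its left, z up, the work surface at z = 0. Lengths are in mm, angles in degrees, forces in N, time in s.
With the tool pointing down it reaches from about 400 to 850 mm from the base axis. Payload 10.4 kg.
Tool frame: the origin (TCP) lies at the very end of the fingers, on their centre line; the grasp point (between the pads) lies 19 mm behind it (robot.grip_point_offset is the distance from the TCP to the grasp point, in mm); z points along the fingers, y is the line along which they close (so a half turn about z gives the same grasp; the last joint's range is limited). The gripper opens to 85 mm and grips with 20 to 120 N. Pads are 22 mm wide; open, the fingers measure 114 mm over their backs; the gripper's body (76 mm by 85 mm) begins 54 mm behind the grasp point. The pads swing forward as they close: fully open they stand 13 mm farther back than shut.
Start: joints at [75.481, 19.034, -3.707, 83.658, 1.238, 77.344, -5.071], TCP at [142.993, -608.444, 231.338] pointing down, gripper open.
Joint ranges: [-148.97, 148.97], [-28.65, 121.19], [-84.17, 76.75], [9.2, 138.47], [-72.65, 252.65], [3.7, 117.97], [-149.18, 149.18]. Speed limits (degrees/s): [127.2, 127.2, 159.86, 159.86, 180, 180, 180].

### API

Orientations are given as [roll, pitch, yaw] about the fixed x, y, z axes, in that order (R = Rz(yaw) Ry(pitch) Rx(roll)).
In Python, from rig import robot gives the robot as it stands.
- The arm moves only by the tool play_rows, never from a script. Its argument "deltas" is a list that holds one entry, the list of rows, each a list of 6 numbers: the shift along the tool's x, y, z in m, then the turn, a rotation vector about the tool's x, y, z in degrees. A call has 1 to 5 rows; each row is the pose to reach, as a shift and turn from the pose commanded when the call began, along the tool's axes at that moment; what a row does not reach only later rows make up. A row lasts 1/10 s, in which the tool goes at most 50 mm and 8.59 degrees, less where a joint would pass 70% of its speed; a pose out of reach is approached as far as the arm can. A call with a gripper value outside its range is refused whole. "claw" is the gripper's target within -1 to 1 (fully open at 1, half-way at 0, shut at -1), set as the call begins (left out, the last holds). The fingers move at their own pace and stop on an object; "force" is the grip in N (left out, the last holds). Time passes only in rows, so rows that repeat a pose let the fingers close. It gives the time, the measured TCP pose, the force, the opening and the grip force at its end, in the units of the state.
- robot.get_obs(): the state, without advancing time (a new reading comes with each control period).
- robot.read_camera(name): name is "side" or "top" or "wrist"; returns a dict with "color" (400x640x3 uint8, red, green, blue), "fx", "fy", "cx", "cy" (pixels), "rvec" (rotation vector, rad) and "tvec" (3), from world to camera coordinates, as OpenCV has them. Camera axes: x right, y down, z forward; pixel columns grow to the right and rows downward; lengths in mm; the calibration is good to about 2 mm. The wrist camera is an equidistant fisheye: a pixel r from the principal point sees the ray r / f radians off the axis. A picture is of the moment at which its call begins. There is no depth.
- robot.sign_off(): hands the job in; it is judged then, once.
Trained networks look in a picture, given as the dict that the camera call returned (one of the last four; its "shot" number tells which), for a name from the list of things; names that differ only in an ending like _2 or _b are one class to them, and where a whole thing is asked for, a point or a joint stands for the part that bears it (a point fixed in the world has none). Each returns a list of dicts, best first, with "score" (0 to 1); they miss things now and then, are a little off and sometimes report something else, mostly with a low value. They report only what shows in the picture. A call takes as long as a camera call. They do not tell look-alikes from the thing itself.
- robot.regions_of(target, picture): "region" (400x640 bool, what is visible of it) and "box" ([left, top, right, bottom] in pixels, round what is visible of it).
The state is a dict: "time": time; "joint_positions": joint angles; "dq": joint speeds; "joint_efforts": joint torques, N m; "tool_pos": TCP position; "eef_rot": TCP orientation; "force": force on the tool from outside, world axes, zero at the start; "torque": the same for the moment, N m; "gripper_width": finger opening in mm; "grip_force": force on a finger pad.
Only numpy, scipy, OpenCV 4.12 (cv2) and the standard library are available. Lean on these libraries where they do the work, as an engineer would, in place of code of your own. Each camera call takes 0.05 s, during which the arm holds its last target. There are 200 camera calls.

## Working session

There is one attempt and no reset: what is moved stays moved. The work goes in short steps, Python scripts to look and compute and a tool call to move; the robot and the scene stay as the last step left them, time stands still between calls to the robot, and variables do not carry over. Pictures are saved under pics/ and viewed, at most 10 in all, crops included, and the job is handed in when it is done.

Besides the shell and the picture viewer there is one more tool, called after "Emit:" as name(argument=value, ...), one argument or row to a line, values as JSON. play_rows: Moves the arm, as the interface text tells. Its arguments: {"type":"object","properties":{"deltas":{"type":"array"},"claw":{"type":"number"},"force":{"type":"number"}},"required":["deltas"]}

```bash
mkdir -p pics; ls; cat > h.py <<'E'
import numpy as np, cv2
from scipy.spatial.transform import Rotation as R
from rig import robot
def ray(p,uv):
    M=cv2.Rodrigues(np.array(p['rvec'],float))[0]; t=np.array(p['tvec'],float).ravel()
    d=np.array([(uv[0]-p['cx'])/p['fx'],(uv[1]-p['cy'])/p['fy']])
    return M,t,d
def at_z(p,uv,z,fish=False):
    M,t,d=ray(p,uv)
    if fish:
        r=np.hypot(*d); v=np.array([*(d/r*np.sin(r)),np.cos(r)]) if r>1e-9 else np.array([0,0,1.])
    else: v=np.array([*d,1.])
    c=-M.T@t; w=M.T@v
    return c+w*(z-c[2])/w[2]
def proj(p,X):
    M,t,_=ray(p,(0,0)); c=M@np.array(X,float)+t
    return np.array([p['cx']+p['fx']*c[0]/c[2],p['cy']+p['fy']*c[1]/c[2]])
def save(p,n): cv2.imwrite('pics/'+n,p['color'][:,:,::-1])
E
python3 - <<'E'
from h import *
o=robot.get_obs(); print({k:np.round(v,2).tolist() for k,v in o.items()})
for cam in ('top','side'):
    p=robot.read_camera(cam); save(p,cam+'0.png')
    M,t,_=ray(p,(0,0)); print(cam,p['fx'],p['cx'],p['cy'],-M.T@t)
    for n in ['arbor_a','rack','cradle','saddle_narrow','sealer','tape','screwdriver','spray','jar']:
        for r in robot.regions_of(n,p)[:4]:
            b=r['box']; print(n,round(r['score'],2),np.round(b).tolist(),int(r['region'].sum()))
E
```

```text
pics
{'time': 0.0, 'joint_positions': [75.48, 19.07, -3.71, 83.71, 1.24, 77.34, -5.07], 'dq': [-0.05, 0.01, 0.04, -0.04, -0.04, 0.04, 0.02], 'joint_efforts': [-0.0, -62.54, 0.05, -39.16, 0.02, 0.01, 0.0], 'tool_pos': [142.89, -608.06, 230.5], 'eef_rot': [-179.92, 0.0, 13.23], 'force': [-0.62, -0.24, 0.13], 'torque': [0.01, 0.01, -0.04], 'grip_force': 0.0, 'gripper_width': 85.22}
top 496.5974420144313 314.8248598657941 199.34566824222864 [ 243.89884108   -2.06564665 1425.03523644]
arbor_a 0.98 [194.0, 189.0, 224.0, 208.0] 464
arbor_a 0.71 [244.0, 245.0, 306.0, 272.0] 910
rack 0.68 [113.0, 123.0, 206.0, 225.0] 7783
cradle 0.79 [329.0, 165.0, 388.0, 223.0] 2520
cradle 0.31 [446.0, 181.0, 491.0, 217.0] 1032
saddle_narrow 0.6 [328.0, 167.0, 388.0, 224.0] 2471
sealer 0.85 [290.0, 71.0, 433.0, 137.0] 6183
tape 0.73 [447.0, 182.0, 490.0, 215.0] 1004
tape 0.65 [231.0, 133.0, 271.0, 163.0] 497
screwdriver 0.72 [167.0, 258.0, 231.0, 267.0] 328
screwdriver 0.51 [233.0, 130.0, 268.0, 162.0] 476
screwdriver 0.22 [331.0, 167.0, 391.0, 225.0] 2540
jar 0.58 [446.0, 236.0, 478.0, 261.0] 679
jar 0.27 [167.0, 256.0, 232.0, 270.0] 347
side 505.6626161278355 314.4791100705476 205.67545170655754 [ -35.09473223 -962.79999981 1038.56730427]
arbor_a 0.94 [255.0, 146.0, 280.0, 178.0] 491
arbor_a 0.53 [286.0, 144.0, 303.0, 152.0] 160
rack 0.59 [228.0, 91.0, 317.0, 175.0] 4285
cradle 0.8 [322.0, 208.0, 377.0, 265.0] 1553
saddle_narrow 0.9 [320.0, 207.0, 379.0, 266.0] 1632
sealer 0.89 [374.0, 146.0, 479.0, 266.0] 6590
sealer 0.27 [226.0, 90.0, 316.0, 175.0] 4330
tape 0.69 [314.0, 160.0, 343.0, 184.0] 474
screwdriver 0.57 [225.0, 89.0, 317.0, 175.0] 4400
spray 0.95 [382.0, 270.0, 422.0, 340.0] 1967
jar 0.68 [322.0, 210.0, 375.0, 268.0] 1581
jar 0.67 [334.0, 316.0, 364.0, 364.0] 1227
jar 0.65 [313.0, 158.0, 345.0, 180.0] 446
```

```bash
python3 - <<'E'
import cv2
a=cv2.imread('pics/top0.png')[60:290,100:500]; cv2.imwrite('pics/top0c.png',cv2.resize(a,None,fx=2,fy=2,interpolation=cv2.INTER_CUBIC))
a=cv2.imread('pics/side0.png')[80:380,200:500]; cv2.imwrite('pics/side0c.png',cv2.resize(a,None,fx=2,fy=2,interpolation=cv2.INTER_CUBIC))
E
```

```text
(no output)
```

View pics/top0c.png

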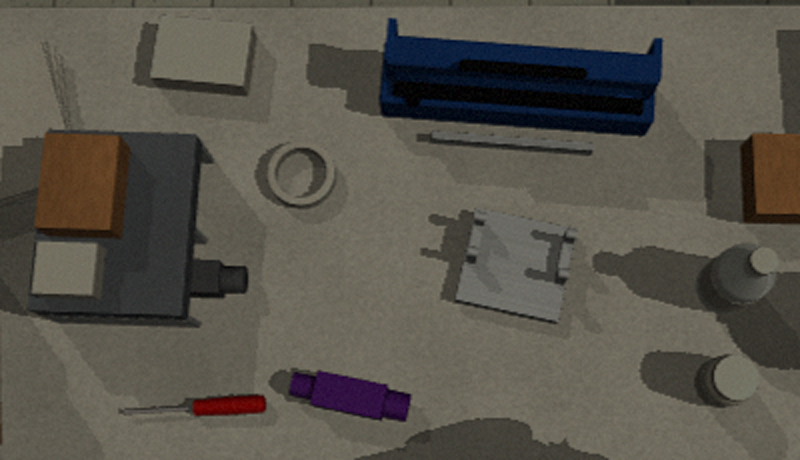

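View pics/side0c.png

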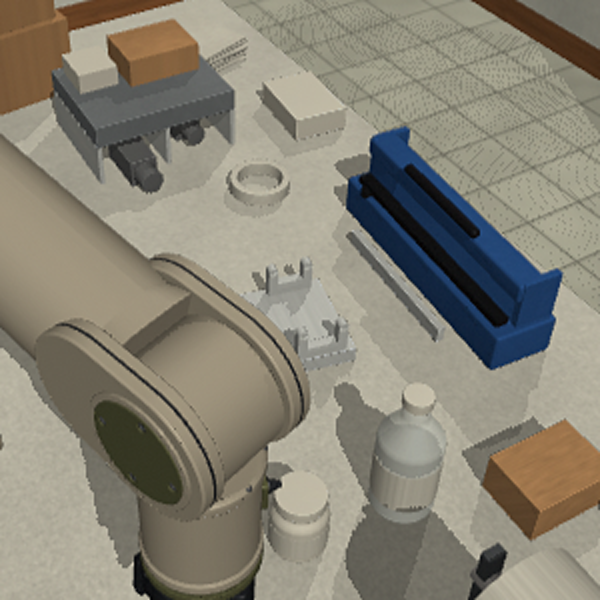

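Top view: the grey arbor juts from the rack's nearer bay at about (212,199). Other candidates are the purple look-alike at (275,258), which I leave alone, and the second grey arbor inside the far bay (side view, ~(294,146)). The cradle is at (358,194), with the stop bar at (352,131). I choose the grey one at (212,199) and check it in a close crop.

```bash
python3 - <<'E'
import cv2, numpy as np
im=cv2.imread('pics/top0.png')
a=cv2.resize(im[180:225,185:250],None,fx=6,fy=6,interpolation=cv2.INTER_CUBIC)
b=cv2.resize(im[120:228,300:400],None,fx=5,fy=5,interpolation=cv2.INTER_CUBIC)
c=np.zeros((max(a.shape[0],b.shape[0]),0,3),np.uint8)
c=np.zeros((540,800,3),np.uint8); a=cv2.resize(im[180:228,190:230],None,fx=7,fy=7,interpolation=cv2.INTER_CUBIC)
c[:a.shape[0],:a.shape[1]]=a; c[:540,290:790]=b
c=np.clip(c.astype(float)*1.6,0,255).astype(np.uint8)
cv2.imwrite('pics/zoom.png',c)
E
```

```text
(no output)
```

View pics/zoom.png

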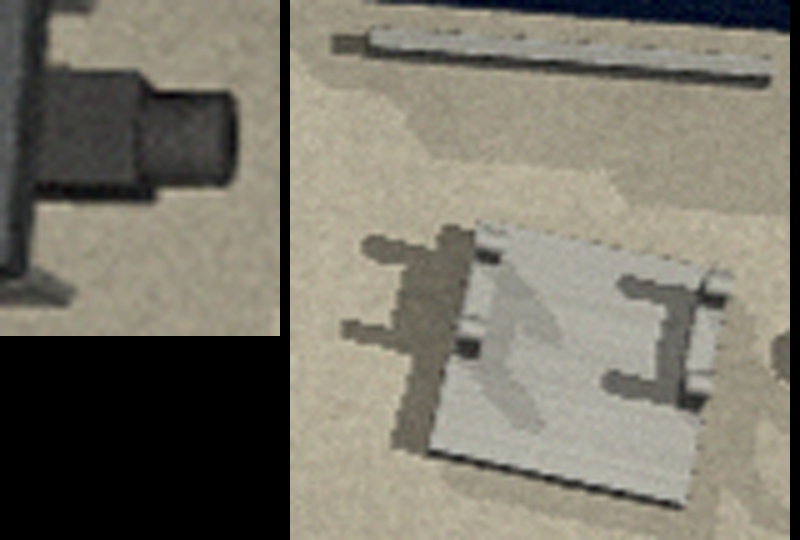

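```bash
python3 - <<'E'
from h import *
p=robot.read_camera('top')
A=lambda X,Y:(190+X/7,180+Y/7)
B=lambda X,Y:(300+(X-290)/5,120+Y/5)
f=lambda uv,z:np.round(at_z(p,uv,z)[:2],1)
for n,uv,z in [('end top',A(238,97),24),('end bot',A(238,180),24),('j far',A(190,90),24),('j near',A(190,186),24),('shoulder far',A(140,70),48),('shoulder near',A(150,185),48),('sq far by mouth',A(50,72),48),('sq near',A(50,185),48),('deck far',A(48,40),112),('deck near',A(25,265),112),
 ('cFL',B(475,222),25),('cNL',B(430,450),25),('cNR',B(685,500),25),('cFR',B(727,272),25),('barL',B(370,53),25),('barR',B(770,78),25)]: print(n,f(uv,z))
c=np.array([f(B(*q),25) for q in [(475,222),(430,450),(685,500),(727,272)]])
# fit cradle model: FL=(50,75) NL=(-90,75) NR=(-90,-75) FR=(50,-75)
m=np.array([(50,75),(-90,75),(-90,-75),(50,-75)],float)
H=(m-m.mean(0)).T@(c-c.mean(0)); yaw=np.arctan2(H[0,1]-H[1,0],H[0,0]+H[1,1]); Rz=np.array([[np.cos(yaw),-np.sin(yaw)],[np.sin(yaw),np.cos(yaw)]])
o=c.mean(0)-Rz@m.mean(0); print('cradle',o,np.degrees(yaw), c-(m@Rz.T+o))
for n in ['tape','purple']: pass
for uv,n in [((251,148),'tape'),((275,258),'purple'),((245,272),'pur')]: print(n,f(uv,25))
# fisheye wrist
w=robot.read_camera('wrist'); M,t,_=ray(w,(0,0)); print(w['fx'],w['cx'],w['cy'],-M.T@t, M)
E
```

```text
end top [534.8 262. ]
end bot [500.  260.9]
j far [537.8 281.8]
j near [497.6 280.5]
shoulder far [541.1 297.5]
shoulder near [493.7 291.8]
sq far by mouth [540.4 334. ]
sq near [493.9 332.1]
deck far [539.3 319.7]
deck near [451.2 324.8]
cFL [620.9 -64.7]
cNL [486.2 -37.3]
cNR [ 456.8 -182.3]
cFR [ 590.3 -210.5]
barL [724.2  -3.9]
barR [ 707.8 -239.5]
cradle [ 558.1356573  -127.74994175] -11.683020033280316 [[-1.38708211 -0.27141874]
 [ 1.01251898 -1.221011  ]
 [ 1.98708211  0.67141874]
 [-1.61251898  0.821011  ]]
tape [671.6 186.9]
purple [350.  112.7]
pur [311.4 196. ]
309.70691628693146 312.0985524435503 204.4025510500185 [ 210.67169625 -591.88813469  373.97694335] [[ 2.28383806e-01 -9.73571095e-01  3.99854488e-04]
 [-9.35272510e-01 -2.19285487e-01  2.77811461e-01]
 [-2.70381526e-01 -6.38216118e-02 -9.60635536e-01]]
```

```bash
cat >> h.py <<'E'
def plan(wps,pose=None):
    """wps: (x,y,z,yaw) per call, tool down; prints deltas per call"""
    if pose is None:
        o=robot.get_obs(); P=np.array(o['tool_pos']); r=R.from_euler('xyz',o['eef_rot'],degrees=True)
        print('t',round(o['time'],2),'pos',np.round(P,1),'rot',np.round(o['eef_rot'],2),'q',np.round(o['joint_positions']),'w',round(o['gripper_width'],1))
    else: P=np.array(pose[:3],float); r=R.from_euler('xyz',[180,0,pose[3]],degrees=True)
    for w in wps:
        q=R.from_euler('xyz',[180,0,w[3]],degrees=True)
        d=np.round(r.inv().apply(np.array(w[:3])-P)/1000,4); v=np.round((r.inv()*q).as_rotvec(degrees=True),1)
        L=np.linalg.norm(d); print(w,'->',[*d.tolist(),*v.tolist()],'rows',int(np.ceil(max(L/.05,np.linalg.norm(v)/8.59))))
        P=P+r.apply(d*1000); r=r*R.from_rotvec(v,degrees=True)
E
python3 - <<'E'
from h import *
plan([(225,-430,280,13.2),(380,-235,280,30),(470,-10,280,60),(518,200,250,90),(518,276,200,90),(518,276,60,90)])
E
```

```text
t 1.1 pos [ 143.  -608.5  231.4] rot [179.99  -0.    13.22] q [75. 19. -4. 84.  1. 77. -5.] w 85.2
(225, -430, 280, 13.2) -> [0.1207, -0.155, -0.0487, 0.0, -0.0, 0.0] rows 5
(380, -235, 280, 30) -> [0.1955, -0.1543, 0.0, 0.0, 0.0, -16.8] rows 5
(470, -10, 280, 60) -> [0.1905, -0.1498, -0.0, 0.0, 0.0, -30.0] rows 5
(518, 200, 250, 90) -> [0.2059, -0.0634, 0.03, 0.0, 0.0, -30.0] rows 5
(518, 276, 200, 90) -> [0.076, 0.0, 0.05, 0.0, 0.0, 0.0] rows 2
(518, 276, 60, 90) -> [0.0, 0.0, 0.14, 0.0, 0.0, 0.0] rows 3
```

Emit:
play_rows(
  deltas=[
    [[0.121,-0.155,-0.049,0,0,0],[0.121,-0.155,-0.049,0,0,0],[0.121,-0.155,-0.049,0,0,0],[0.121,-0.155,-0.049,0,0,0],[0.121,-0.155,-0.049,0,0,0]],
  ],
  claw=1,
)

```text
time: 1.6
tool_pos: [229.3, -425.8, 282.8]
eef_rot: [179.8, -0.1, 13.6]
force: [-0.0, -1.3, 1.0]
gripper_width: 85.5
grip_force: 0.0
```

Emit:
play_rows(
  deltas=[
    [[0.195,-0.154,0,0,0,-17],[0.195,-0.154,0,0,0,-17],[0.195,-0.154,0,0,0,-17],[0.195,-0.154,0,0,0,-17],[0.195,-0.154,0,0,0,-17]],
  ],
)

```text
time: 2.1
tool_pos: [380.9, -233.7, 280.6]
eef_rot: [179.9, -0.0, 30.2]
force: [0.5, -1.3, 0.7]
gripper_width: 85.4
grip_force: 0.0
```

Emit:
play_rows(
  deltas=[
    [[0.19,-0.15,0,0,0,-30],[0.19,-0.15,0,0,0,-30],[0.19,-0.15,0,0,0,-30],[0.19,-0.15,0,0,0,-30],[0.19,-0.15,0,0,0,-30]],
  ],
)

```text
time: 2.6
tool_pos: [469.1, -7.5, 280.7]
eef_rot: [179.9, -0.0, 60.4]
force: [2.0, -0.0, 0.0]
gripper_width: 85.5
grip_force: 0.0
```

Emit:
play_rows(
  deltas=[
    [[0.206,-0.063,0.03,0,0,-30],[0.206,-0.063,0.03,0,0,-30],[0.206,-0.063,0.03,0,0,-30],[0.206,-0.063,0.03,0,0,-30],[0.206,-0.063,0.03,0,0,-30]],
  ],
)

```text
time: 3.1
tool_pos: [515.6, 204.9, 249.6]
eef_rot: [-179.9, -0.1, 90.7]
force: [-1.0, -0.2, 0.3]
gripper_width: 85.5
grip_force: 0.0
```

```bash
python3 - <<'E'
from h import *
p=robot.read_camera('wrist'); save(p,'w1.png')
o=robot.get_obs()
for r in robot.regions_of('arbor_a',p)[:3]:
    b=r['box']; print(r['score'],b)
    m=r['region'].astype(np.uint8); c=cv2.findContours(m,0,2)[0]; c=max(c,key=cv2.contourArea); print(cv2.approxPolyDP(c,3,True)[:,0].tolist())
plan([(517.5,276,200,90),(517.5,276,60,90)])
E
```

```text
0.82 [167.6, 183.4, 218.8, 281.9]
[[195, 180], [185, 184], [182, 203], [172, 213], [169, 275], [176, 280], [211, 247], [215, 209], [207, 205], [209, 187]]
0.71 [299.6, 66.2, 343.2, 132.3]
[[296, 66], [298, 125], [330, 126], [332, 102], [339, 91], [338, 68]]
0.63 [248.6, 0.8, 505.6, 90.5]
[[249, 0], [245, 56], [264, 73], [269, 72], [273, 63], [330, 64], [360, 68], [363, 78], [389, 70], [450, 79], [453, 90], [502, 83], [501, 0]]
t 3.2 pos [515.6 203.2 249.6] rot [-1.7991e+02 -1.1000e-01  9.0500e+01] q [ 19.  17. -53.  91.  13.  79. -36.] w 85.1
(517.5, 276, 200, 90) -> [0.0727, 0.0026, 0.0497, -0.1, -0.1, 0.5] rows 2
(517.5, 276, 60, 90) -> [-0.0, 0.0, 0.14, 0.0, -0.0, 0.0] rows 3
```

View pics/w1.png

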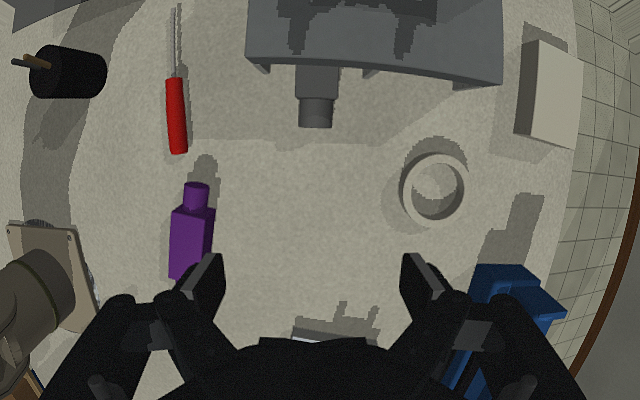

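The wrist view shows the grey arbor's journal end at (316,127), centred in the near bay, with the purple one at (190,230) out of the way.

```bash
python3 - <<'E'
from h import *
p=robot.read_camera('wrist')
for uv,z in [((316,128),30),((299,115),24),((333,115),24),((295,80),48),((338,80),48),((297,97),48),((338,90),48)]: print(uv,np.round(at_z(p,uv,z,True),1))
E
```

```text
(316, 128) [518.2 261.9  30. ]
(299, 115) [498.2 277.1  24. ]
(333, 115) [538.1 277.5  24. ]
(295, 80) [494.6 316.   48. ]
(338, 80) [541.6 316.6  48. ]
(297, 97) [496.9 296.9  48. ]
(338, 90) [541.7 305.3  48. ]
```

Emit:
play_rows(
  deltas=[
    [[0.072,0.002,0.05,0,0,0.5],[0.072,0.002,0.05,0,0,0.5],[0.072,0.002,0.15,0,0,0.5],[0.072,0.002,0.19,0,0,0.5],[0.072,0.002,0.19,0,0,0.5]],
  ],
)

```text
time: 3.75
tool_pos: [518.1, 269.5, 57.9]
eef_rot: [-180.0, 0.1, 89.6]
force: [0.3, -0.5, 0.1]
gripper_width: 85.6
grip_force: 0.0
```

Emit:
play_rows(
  deltas=[
    [[0,0,0.03,0,0,0],[0,0,0.053,0,0,0],[0,0,0.053,0,0,0]],
  ],
)

```text
time: 4.05
tool_pos: [517.0, 268.8, 4.6]
eef_rot: [-179.8, 0.2, 89.6]
force: [-0.3, -0.5, 0.2]
gripper_width: 85.7
grip_force: 0.0
```

Emit:
play_rows(
  deltas=[
    [[0,0,0,0,0,0],[0,0,0,0,0,0],[0,0,0,0,0,0],[0,0,0,0,0,0],[0,0,0,0,0,0]],
  ],
  claw=-1,
  force=30,
)

```text
time: 4.55
tool_pos: [518.9, 272.1, 8.8]
eef_rot: [179.9, -0.0, 89.7]
force: [-1.3, -2.2, 8.0]
gripper_width: 39.2
grip_force: 30.3
```

Emit:
play_rows(
  deltas=[
    [[0,0,0,0,0,0],[0,0,0,0,0,0],[0,0,0,0,0,0]],
  ],
)

```text
time: 4.85
tool_pos: [518.9, 272.1, 8.7]
eef_rot: [179.9, -0.0, 89.7]
force: [-0.4, -2.7, 7.6]
gripper_width: 38.7
grip_force: 30.4
```

Emit:
play_rows(
  deltas=[
    [[-0.02,0,-0.003,0,0,0],[-0.05,0,-0.003,0,0,0],[-0.08,0,-0.003,0,0,0],[-0.11,0,-0.003,0,0,0],[-0.14,0,-0.003,0,0,0]],
  ],
)

```text
time: 5.35
tool_pos: [517.2, 130.8, 10.7]
eef_rot: [180.0, 0.0, 89.7]
force: [0.1, 0.3, -2.1]
gripper_width: 39.0
grip_force: 30.6
```

Emit:
play_rows(
  deltas=[
    [[-0.02,0,0,0,0,0],[-0.035,0,0,0,0,0],[-0.045,0,0,0,0,0],[-0.045,0,0,0,0,0],[-0.045,0,0,0,0,0]],
  ],
)

```text
time: 5.85
tool_pos: [517.1, 87.8, 10.5]
eef_rot: [180.0, -0.0, 89.8]
force: [0.8, -0.4, -1.5]
gripper_width: 38.7
grip_force: 30.6
```

Emit:
play_rows(
  deltas=[
    [[0,0,0,0,0,0],[0,0,0,0,0,0],[0,0,0,0,0,0],[0,0,0,0,0,0]],
  ],
  claw=0.6,
)

```text
time: 6.25
tool_pos: [517.1, 87.4, 10.3]
eef_rot: [180.0, -0.0, 89.8]
force: [0.1, -0.3, -0.6]
gripper_width: 68.2
grip_force: 0.0
```

Emit:
play_rows(
  deltas=[
    [[0,0,0,0,0,0],[0,0,0,0,0,0],[0,0,0,0,0,0],[0,0,0,0,0,0],[0,0,0,0,0,0]],
  ],
  claw=-1,
)

```text
time: 6.75
tool_pos: [517.1, 87.1, 10.5]
eef_rot: [180.0, 0.0, 89.7]
force: [-2.6, 1.0, 3.9]
gripper_width: 38.9
grip_force: 29.8
```

Emit:
play_rows(
  deltas=[
    [[0,0,0,0,0,0],[0,0,0,0,0,0],[0,0,0,0,0,0],[0,0,0,0,0,0]],
  ],
  claw=1,
)

```text
time: 7.15
tool_pos: [517.0, 87.0, 10.2]
eef_rot: [-180.0, 0.0, 89.7]
force: [-0.4, 0.5, 0.5]
gripper_width: 85.6
grip_force: 0.0
```

Emit:
play_rows(
  deltas=[
    [[0,0,-0.05,0,0,0],[0,0,-0.1,0,0,0],[0,0,-0.15,0,0,0],[0,0,-0.2,0,0,0],[-0.02,0,-0.25,0,0,0]],
  ],
)

```text
time: 7.65
tool_pos: [516.4, 70.8, 259.4]
eef_rot: [179.9, -0.0, 90.0]
force: [0.6, -0.7, 0.5]
gripper_width: 85.5
grip_force: 0.0
```

```bash
python3 - <<'E'
from h import *
p=robot.read_camera('wrist'); save(p,'w2.png')
for n in ('arbor_a','cradle'):
  for r in robot.regions_of(n,p)[:3]:
    print(n,r['score'],r['box'])
    m=r['region'].astype(np.uint8); c=cv2.findContours(m,0,2)[0]; c=max(c,key=cv2.contourArea)
    for q in cv2.approxPolyDP(c,3,True)[:,0]: print(q.tolist(),np.round(at_z(p,q,36 if n!='cradle' else 25,True)[:2]).tolist(),end='; ')
    print()
plan([])
E
```

```text
arbor_a 0.86 [158.9, 79.9, 210.4, 209.7]
[204, 81] [385.0, 191.0]; [184, 80] [359.0, 195.0]; [177, 103] [348.0, 167.0]; [165, 108] [331.0, 162.0]; [157, 179] [312.0, 71.0]; [165, 186] [323.0, 61.0]; [165, 205] [320.0, 35.0]; [169, 209] [325.0, 30.0]; [188, 209] [354.0, 30.0]; [192, 188] [362.0, 58.0]; [201, 179] [376.0, 69.0]; [210, 112] [393.0, 152.0]; [202, 107] [382.0, 159.0]; 
arbor_a 0.64 [291.0, 31.1, 337.0, 172.4]
[319, 29] [524.0, 249.0]; [300, 34] [502.0, 243.0]; [300, 53] [502.0, 219.0]; [293, 58] [494.0, 213.0]; [292, 134] [492.0, 122.0]; [298, 144] [499.0, 110.0]; [296, 164] [496.0, 86.0]; [304, 170] [506.0, 79.0]; [327, 167] [533.0, 83.0]; [329, 145] [536.0, 109.0]; [335, 137] [543.0, 119.0]; [335, 60] [542.0, 211.0]; [326, 54] [532.0, 218.0]; [327, 34] [533.0, 243.0]; 
cradle 0.97 [273.4, 252.2, 385.5, 341.9]
[294, 249] [491.0, -29.0]; [280, 297] [469.0, -106.0]; [275, 335] [458.0, -179.0]; [305, 342] [504.0, -192.0]; [363, 335] [595.0, -180.0]; [382, 292] [617.0, -99.0]; [384, 267] [616.0, -58.0]; 
t 7.8 pos [518.4  67.6 259.5] rot [1.797e+02 5.000e-02 8.960e+01] q [ 37.  11. -55.  95.   9.  79. -20.] w 85.2
```

View pics/w2.png

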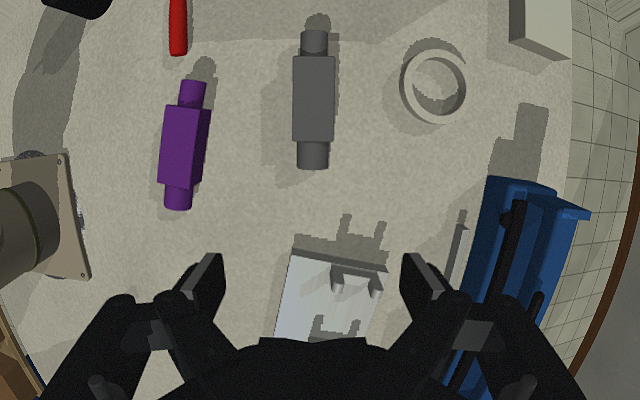

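Two grips gave 38.9 mm, so the thick end points to -y, on the wide saddle's side. No turning is needed. The wrist view shows the arbor lying free from (313,31) to (313,170). Next I take a closer look at the cradle from its far side.

```bash
python3 - <<'E'
from h import *
plan([(530,-110,260,84),(540,-290,260,78.5)])
E
```

```text
t 7.8 pos [518.4  67.6 259.5] rot [1.797e+02 5.000e-02 8.960e+01] q [ 37.  11. -55.  95.   9.  79. -20.] w 85.2
(530, -110, 260, 84) -> [-0.1775, 0.0128, -0.0002, 0.3, 0.0, 5.6] rows 4
(540, -290, 260, 78.5) -> [-0.178, 0.0288, 0.0001, 0.0, 0.0, 5.5] rows 4
```

Emit:
play_rows(
  deltas=[
    [[-0.178,0.013,0,0.3,0,5.6],[-0.178,0.013,0,0.3,0,5.6],[-0.178,0.013,0,0.3,0,5.6],[-0.178,0.013,0,0.3,0,5.6]],
  ],
)

```text
time: 8.2
tool_pos: [528.2, -114.1, 255.2]
eef_rot: [-179.6, 0.1, 83.9]
force: [1.0, 0.3, -0.6]
gripper_width: 85.5
grip_force: 0.0
```

Emit:
play_rows(
  deltas=[
    [[-0.178,0.029,0,0,0,5.5],[-0.178,0.029,0,0,0,5.5],[-0.178,0.029,0,0,0,5.5],[-0.178,0.029,0,0,0,5.5],[-0.178,0.029,0,0,0,5.5]],
  ],
)

```text
time: 8.7
tool_pos: [538.0, -294.9, 254.0]
eef_rot: [-179.5, 0.1, 78.2]
force: [-1.0, 0.2, -0.5]
gripper_width: 85.5
grip_force: 0.0
```

```bash
python3 - <<'E'
from h import *
p=robot.read_camera('wrist'); save(p,'w3.png')
for n in ('cradle','sealer','saddle_narrow'):
  for r in robot.regions_of(n,p)[:2]:
    print(n,r['score'],r['box'])
np.savez('w3.npz',**{k:np.array(v) for k,v in p.items()})
a=p['color'][60:210,220:420,::-1]
cv2.imwrite('pics/w3c.png',cv2.resize(a,None,fx=4,fy=4,interpolation=cv2.INTER_CUBIC))
plan([])
E
```

```text
cradle 0.57 [228.1, 3.2, 343.4, 101.4]
sealer 0.85 [421.5, 2.7, 578.0, 180.9]
saddle_narrow 0.67 [226.0, 0.1, 346.9, 102.7]
t 8.9 pos [ 540.  -287.6  256.1] rot [-1.7966e+02 -1.0000e-02  7.8760e+01] q [ 55.  22. -41.  82.  14.  82.   3.] w 85.7
```

View pics/w3c.png

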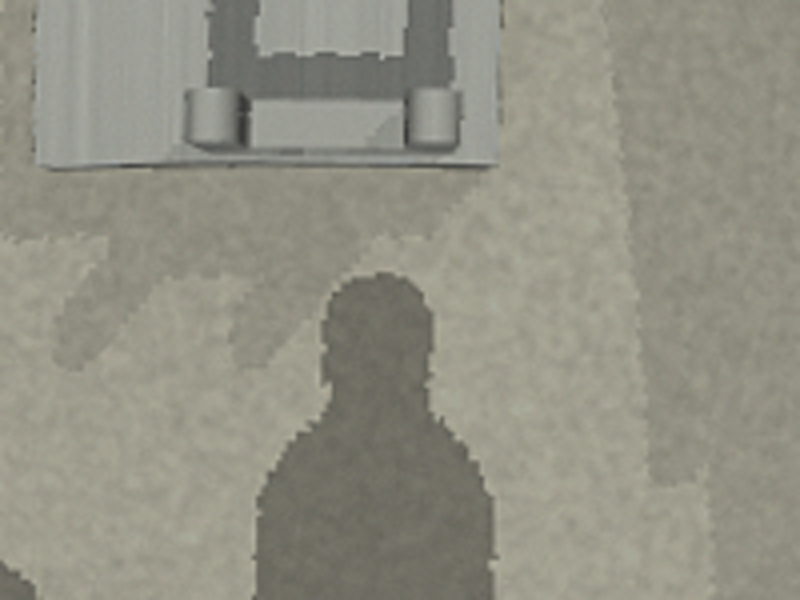

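```bash
python3 - <<'E'
from h import *
p=np.load('w3.npz'); p={k:p[k] for k in p.files}
a=p['color'][0:105,222:352,::-1]
cv2.imwrite('pics/w3d.png',cv2.resize(a,None,fx=5.5,fy=5.5,interpolation=cv2.INTER_CUBIC))
f=lambda X,Y,z:np.round(at_z(p,(220+X/4-.4,60+Y/4-.4),z,True)[:2],1)
print('plate near/far corner z25',f(38,162,25),f(498,160,25))
for z in (68,75): print(z,'posts outer L,in L,in R,out R (y mid)',f(187,118,z),f(246,118,z),f(407,118,z),f(461,118,z))
E
```

```text
plate near/far corner z25 [ 456.  -181.6] [ 590.9 -211.9]
68 posts outer L,in L,in R,out R (y mid) [ 509.1 -185.3] [ 524.3 -189. ] [ 565.4 -198. ] [ 579.2 -200.7]
75 posts outer L,in L,in R,out R (y mid) [ 510.1 -186.2] [ 524.9 -189.8] [ 565.1 -198.6] [ 578.6 -201.2]
```

View pics/w3d.png

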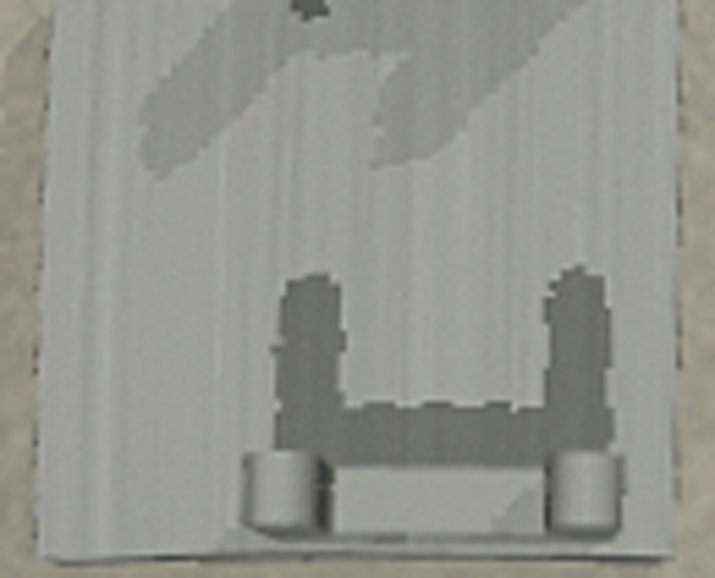

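```bash
python3 - <<'E'
from h import *
p=np.load('w3.npz'); p={k:p[k] for k in p.files}
f=lambda X,Y,z:at_z(p,(222+X/5.5-.4,Y/5.5-.4),z,True)[:2]
for a,b in [((40,545),(54,60)),((672,545),(678,60))]:
    A,B=f(*a,25),f(*b,25); d=B-A; print(A,B,np.degrees(np.arctan2(-d[0],d[1])))
print(f(243,490,72),f(621,490,72),(f(243,490,72)+f(621,490,72))/2)
plan([(517.4,-60,200,90),(517.4,162,150,90),(517.4,162,10,90)])
E
```

```text
[ 456.08164468 -179.83679261] [481.26638433 -68.75099494] -12.773838747589327
[ 590.71327545 -210.7321183 ] [ 615.21528751 -102.02567534] -12.701984846173257
[ 509.16392869 -185.24710358] [ 578.5992795  -200.50782955] [ 543.8816041  -192.87746657]
t 8.9 pos [ 540.  -287.6  256.1] rot [-1.7966e+02 -1.0000e-02  7.8760e+01] q [ 55.  22. -41.  82.  14.  82.   3.] w 85.7
(517.4, -60, 200, 90) -> [0.2189, -0.0662, 0.0565, -0.3, -0.0, -11.2] rows 5
(517.4, 162, 150, 90) -> [0.2219, -0.0001, 0.0502, -0.0, -0.0, -0.0] rows 5
(517.4, 162, 10, 90) -> [-0.0001, 0.0001, 0.14, -0.0, -0.0, -0.0] rows 3
```

Emit:
play_rows(
  deltas=[
    [[0.219,-0.066,0.056,-0.3,0,-11.2],[0.219,-0.066,0.056,-0.3,0,-11.2],[0.219,-0.066,0.056,-0.3,0,-11.2],[0.219,-0.066,0.056,-0.3,0,-11.2],[0.219,-0.066,0.056,-0.3,0,-11.2]],
  ],
)

```text
time: 9.4
tool_pos: [516.7, -56.9, 200.3]
eef_rot: [-180.0, 0.1, 90.1]
force: [0.5, 0.6, 0.8]
gripper_width: 85.7
grip_force: 0.0
```

Emit:
play_rows(
  deltas=[
    [[0.222,0,0.05,0,0,0],[0.222,0,0.05,0,0,0],[0.222,0,0.05,0,0,0],[0.222,0,0.05,0,0,0],[0.222,0,0.05,0,0,0]],
  ],
)

```text
time: 9.9
tool_pos: [516.3, 165.7, 150.4]
eef_rot: [-180.0, -0.0, 90.2]
force: [0.4, -0.3, 0.0]
gripper_width: 85.1
grip_force: 0.0
```

```bash
python3 - <<'E'
from h import *
plan([(517.4,162,10,90)])
E
```

```text
t 9.9 pos [516.3 165.7 150.4] rot [-1.800e+02 -3.000e-02  9.021e+01] q [ 23.  21. -55. 100.  18.  69. -36.] w 85.1
(517.4, 162, 10, 90) -> [-0.0038, 0.0011, 0.1404, -0.0, -0.0, 0.2] rows 3
```

Emit:
play_rows(
  deltas=[
    [[0,0.001,0.05,0,0,0],[0,0.001,0.1,0,0,0],[0,0.001,0.13,0,0,0],[0,0.001,0.14,0,0,0],[0,0.001,0.14,0,0,0]],
  ],
)

```text
time: 10.4
tool_pos: [518.5, 160.9, 10.4]
eef_rot: [-179.9, 0.0, 89.9]
force: [0.1, -0.6, 1.2]
gripper_width: 85.5
grip_force: 0.0
```

Emit:
play_rows(
  deltas=[
    [[0,0,0,0,0,0],[0,0,0,0,0,0],[0,0,0,0,0,0],[0,0,0,0,0,0],[0,0,0,0,0,0]],
  ],
  claw=-1,
  force=60,
)

```text
time: 10.9
tool_pos: [520.6, 160.3, 12.5]
eef_rot: [179.9, 0.0, 89.8]
force: [-2.0, -0.4, 8.7]
gripper_width: 47.3
grip_force: 62.6
```

Emit:
play_rows(
  deltas=[
    [[0,0,-0.03,0,0,0],[0,0,-0.07,0,0,0],[0,0,-0.12,0,0,0],[0,0,-0.14,0,0,0],[0,0,-0.14,0,0,0]],
  ],
)

```text
time: 11.4
tool_pos: [521.4, 160.7, 154.6]
eef_rot: [179.6, -0.0, 89.8]
force: [0.1, 0.0, -2.6]
gripper_width: 47.1
grip_force: 63.3
```

```bash
python3 - <<'E'
from h import *
plan([(535,20,150,85),(558,-128.5,130,77.8)])
print(robot.get_obs()['force'],robot.get_obs()['torque'])
p=robot.read_camera('wrist')
for r in robot.regions_of('arbor_a',p)[:3]: print(r['score'],r['box'])
E
```

```text
t 11.4 pos [521.4 160.7 154.6] rot [ 1.7964e+02 -1.0000e-02  8.9810e+01] q [ 24.  20. -55. 100.  18.  69. -36.] w 47.1
(535, 20, 150, 85) -> [-0.1406, 0.0141, 0.0046, 0.4, -0.0, 4.8] rows 3
(558, -128.5, 130, 77.8) -> [-0.146, 0.0358, 0.0199, -0.0, -0.0, 7.2] rows 4
[ 0.08738823  0.00401305 -2.61436759] [ 0.04194666 -0.05966792 -0.01170732]
0.75 [424.4, 1.3, 457.5, 9.8]
0.62 [247.7, 72.3, 382.6, 345.0]
0.58 [120.7, 160.5, 179.1, 305.6]
```

Emit:
play_rows(
  deltas=[
    [[-0.045,0.005,0.002,0.1,0,1.6],[-0.09,0.01,0.005,0.3,0,3.2],[-0.141,0.014,0.005,0.4,0,4.8],[-0.141,0.014,0.005,0.4,0,4.8]],
  ],
)

```text
time: 11.9
tool_pos: [532.6, 10.4, 143.4]
eef_rot: [-179.4, 0.2, 84.4]
force: [0.6, 0.5, -2.8]
gripper_width: 47.4
grip_force: 63.1
```

Emit:
play_rows(
  deltas=[
    [[-0.04,0.01,0.005,0,0,2],[-0.08,0.02,0.01,0,0,4],[-0.12,0.03,0.015,0,0,6],[-0.146,0.036,0.02,0,0,7.2],[-0.146,0.036,0.02,0,0,7.2]],
  ],
)

```text
time: 12.4
tool_pos: [555.0, -134.1, 123.1]
eef_rot: [-179.4, 0.1, 77.4]
force: [-0.4, 0.4, -1.5]
gripper_width: 47.4
grip_force: 63.2
```

Emit:
play_rows(
  deltas=[
    [[0,0,0,0,0,0],[0,0,0,0,0,0]],
  ],
)

```text
time: 12.6
tool_pos: [556.1, -127.7, 125.2]
eef_rot: [-179.6, 0.0, 78.0]
force: [0.3, 0.1, -2.9]
gripper_width: 47.0
grip_force: 63.2
```

```bash
python3 - <<'E'
from h import *
plan([(558,-128.5,85,77.8),(558,-128.5,55,77.8)])
p=robot.read_camera('top'); save(p,'t2.png')
a=p['color'][150:235,315:400,::-1]
cv2.imwrite('pics/t2c.png',cv2.resize(a,None,fx=7,fy=7,interpolation=cv2.INTER_CUBIC))
E
```

```text
t 12.6 pos [ 556.1 -127.7  125.2] rot [-1.7956e+02  3.0000e-02  7.7960e+01] q [ 45.  24. -45.  97.  18.  67. -17.] w 47.0
(558, -128.5, 85, 77.8) -> [-0.0004, 0.0024, 0.0402, -0.4, 0.0, 0.2] rows 1
(558, -128.5, 55, 77.8) -> [0.0001, -0.0, 0.03, -0.0, 0.0, -0.0] rows 1
```

Emit:
play_rows(
  deltas=[
    [[0,0.002,0.01,-0.4,0,0.2],[0,0.002,0.025,-0.4,0,0.2],[0,0.002,0.035,-0.4,0,0.2],[0,0.002,0.035,-0.4,0,0.2]],
  ],
)

```text
time: 13.05
tool_pos: [556.5, -129.7, 88.2]
eef_rot: [-179.8, 0.1, 77.6]
force: [-0.4, 0.2, -2.2]
gripper_width: 47.4
grip_force: 63.1
```

```bash
python3 - <<'E'
from h import *
plan([(558,-128.5,51,77.8)])
E
```

```text
t 13.05 pos [ 556.5 -129.7   88.2] rot [-1.798e+02  7.000e-02  7.765e+01] q [ 44.  26. -44.  99.  20.  63. -18.] w 47.4
(558, -128.5, 51, 77.8) -> [0.0015, 0.0014, 0.0372, -0.2, 0.1, -0.2] rows 1
```

Emit:
play_rows(
  deltas=[
    [[0.001,0.0015,0.005,-0.2,0,-0.2],[0.001,0.0015,0.01,-0.2,0,-0.2],[0.001,0.0015,0.015,-0.2,0,-0.2],[0.001,0.0015,0.02,-0.2,0,-0.2]],
  ],
)

```text
time: 13.45
tool_pos: [559.7, -129.4, 70.3]
eef_rot: [179.8, 0.1, 77.8]
force: [-0.8, -0.7, -2.7]
gripper_width: 47.6
grip_force: 63.1
```

Emit:
play_rows(
  deltas=[
    [[0,0,0.004,0,0,0],[0,0,0.008,0,0,0],[0,0,0.012,0,0,0],[0,0,0.014,0,0,0],[0,0,0.014,0,0,0]],
  ],
)

```text
time: 13.95
tool_pos: [559.5, -129.4, 56.3]
eef_rot: [179.8, 0.1, 77.8]
force: [0.4, -0.4, -2.7]
gripper_width: 47.4
grip_force: 63.1
```

Emit:
play_rows(
  deltas=[
    [[0,0,0.003,0,0,0],[0,0,0.005,0,0,0],[0,0,0.005,0,0,0]],
  ],
)

```text
time: 14.25
tool_pos: [559.5, -129.4, 51.3]
eef_rot: [179.8, 0.1, 77.8]
force: [0.5, -0.3, -2.6]
gripper_width: 47.6
grip_force: 63.1
```

Emit:
play_rows(
  deltas=[
    [[0,0,0.002,0,0,0],[0,0,0.002,0,0,0]],
  ],
)

```text
time: 14.45
tool_pos: [559.9, -129.4, 50.4]
eef_rot: [179.8, 0.1, 77.8]
force: [-3.8, 0.6, 7.3]
gripper_width: 47.4
grip_force: 64.3
```

Contact came at exactly the height expected for a fully seated arbor, so I release and back off.

Emit:
play_rows(
  deltas=[
    [[0,0,-0.001,0,0,0],[0,0,-0.001,0,0,0],[0,0,-0.001,0,0,0],[0,0,-0.001,0,0,0],[0,0,-0.001,0,0,0]],
  ],
  claw=1,
)

```text
time: 14.95
tool_pos: [559.7, -129.4, 50.6]
eef_rot: [179.8, 0.1, 77.8]
force: [0.2, 1.0, -0.4]
gripper_width: 85.6
grip_force: 0.0
```

Emit:
play_rows(
  deltas=[
    [[0,0,-0.02,0,0,0],[0,0,-0.06,0,0,0],[0,0,-0.11,0,0,0],[0,0,-0.15,0,0,0],[0,0,-0.15,0,0,0]],
  ],
)

```text
time: 15.45
tool_pos: [561.9, -129.0, 206.5]
eef_rot: [179.3, 0.1, 77.8]
force: [1.2, 0.0, -0.5]
gripper_width: 85.3
grip_force: 0.0
```

```bash
python3 - <<'E'
from h import *
# pusher pose: tool y along cradle y (yaw = cradle yaw+0 => tool x along cradle x)
ya=np.radians(-12.2); o=np.array([559,-129]); c=lambda x,y:o+np.array([np.cos(ya)*x-np.sin(ya)*y,np.sin(ya)*x+np.cos(ya)*y])
print(c(-125,0),c(-101,0))
plan([])
p=robot.read_camera('side'); a=p['color'][190:290,300:420,::-1]; save(p,'s2.png')
cv2.imwrite('pics/s2c.png',cv2.resize(a,None,fx=5,fy=5,interpolation=cv2.INTER_CUBIC))
E
```

```text
[ 436.82301321 -102.58440044] [ 460.28099468 -107.65619556]
t 15.45 pos [ 561.9 -129.   206.5] rot [1.7929e+02 1.3000e-01 7.7830e+01] q [ 47.  19. -47.  92.  15.  74. -14.] w 85.3
```

View pics/s2c.png

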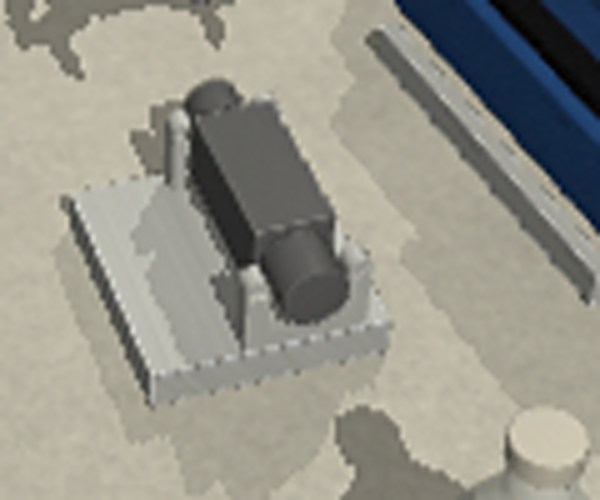

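The side view shows the arbor level and down in both saddles, thick end at the wide one (crop (310,290)). Next is the push from behind.

```bash
python3 - <<'E'
from h import *
plan([(490,-115,206,45),(422,-99.5,200,12),(422,-99.5,100,-12.2),(422,-99.5,5,-12.2)])
E
```

```text
t 15.5 pos [ 560.7 -129.2  203.4] rot [1.795e+02 1.300e-01 7.781e+01] q [ 46.  19. -46.  92.  15.  74. -14.] w 85.2
(490, -115, 206, 45) -> [-0.0011, -0.0721, -0.0032, 0.5, -0.0, 32.8] rows 4
(422, -99.5, 200, 12) -> [-0.0371, -0.059, 0.0059, 0.0, -0.0, 33.0] rows 4
(422, -99.5, 100, -12.2) -> [-0.0, -0.0001, 0.1, -0.0, -0.0, 24.2] rows 3
(422, -99.5, 5, -12.2) -> [-0.0001, 0.0001, 0.095, -0.0, -0.0, 0.0] rows 2
```

Emit:
play_rows(
  deltas=[
    [[0,-0.072,-0.003,0.5,0,32.8],[0,-0.072,-0.003,0.5,0,32.8],[0,-0.072,-0.003,0.5,0,32.8],[0,-0.072,-0.003,0.5,0,32.8],[0,-0.072,-0.003,0.5,0,32.8]],
  ],
  claw=0.3,
)

```text
time: 16.0
tool_pos: [488.2, -114.0, 202.4]
eef_rot: [-179.7, 0.1, 44.9]
force: [0.1, -0.4, -0.0]
gripper_width: 55.6
grip_force: 0.0
```

Emit:
play_rows(
  deltas=[
    [[-0.037,-0.059,0.006,0,0,33],[-0.037,-0.059,0.006,0,0,33],[-0.037,-0.059,0.006,0,0,33],[-0.037,-0.059,0.006,0,0,33],[-0.037,-0.059,0.006,0,0,33]],
  ],
)

```text
time: 16.5
tool_pos: [420.5, -98.4, 197.1]
eef_rot: [-179.8, 0.3, 12.1]
force: [-0.8, -0.7, -0.4]
gripper_width: 55.5
grip_force: 0.0
```

Emit:
play_rows(
  deltas=[
    [[0,0,0.03,0,0,24.2],[0,0,0.06,0,0,24.2],[0,0,0.1,0,0,24.2],[0,0,0.1,0,0,24.2],[0,0,0.1,0,0,24.2]],
  ],
)

```text
time: 17.0
tool_pos: [420.3, -97.7, 98.0]
eef_rot: [-179.9, 0.4, -11.7]
force: [0.3, -0.2, 0.6]
gripper_width: 55.5
grip_force: 0.0
```

```bash
python3 - <<'E'
from h import *
plan([(422,-99.5,30,-12.2),(422,-99.5,5,-12.2),(450,-105.5,5,-12.2),(470,-109.5,5,-12.2)])
E
```

```text
t 17.0 pos [420.3 -97.7  98. ] rot [-179.87    0.36  -11.7 ] q [ 52.   6. -46. 118.   5.  58. -98.] w 55.5
(422, -99.5, 30, -12.2) -> [0.0024, 0.0016, 0.0679, -0.1, 0.4, 0.5] rows 2
(422, -99.5, 5, -12.2) -> [-0.0, -0.0, 0.025, -0.0, -0.0, 0.0] rows 1
(450, -105.5, 5, -12.2) -> [0.0286, -0.0001, 0.0001, -0.0, -0.0, 0.0] rows 1
(470, -109.5, 5, -12.2) -> [0.0204, -0.0003, -0.0, -0.0, -0.0, 0.0] rows 1
```

Emit:
play_rows(
  deltas=[
    [[0.002,0.0015,0.04,0,0.4,0.5],[0.002,0.0015,0.075,0,0.4,0.5],[0.002,0.0015,0.09,0,0.4,0.5],[0.002,0.0015,0.093,0,0.4,0.5],[0.002,0.0015,0.093,0,0.4,0.5]],
  ],
)

```text
time: 17.5
tool_pos: [422.9, -100.2, 6.1]
eef_rot: [-180.0, -0.2, -12.5]
force: [-0.3, 0.9, 1.1]
gripper_width: 55.6
grip_force: 0.0
```

Emit:
play_rows(
  deltas=[
    [[0.01,0,0,0,0,0],[0.02,0,0,0,0,0],[0.03,0,0,0,0,0],[0.035,0,0,0,0,0],[0.04,0,0,0,0,0]],
  ],
)

```text
time: 18.0
tool_pos: [461.1, -108.6, 4.8]
eef_rot: [-179.9, -0.1, -12.7]
force: [-7.9, 1.3, 6.5]
gripper_width: 55.5
grip_force: 4.1
```

Emit:
play_rows(
  deltas=[
    [[0.005,0,0,0,0,0],[0.01,0,0,0,0,0],[0.015,0,0,0,0,0]],
  ],
)

```text
time: 18.3
tool_pos: [473.6, -111.5, 4.2]
eef_rot: [-180.0, 0.1, -12.7]
force: [-8.3, 2.4, 6.1]
gripper_width: 55.5
grip_force: 4.1
```

```bash
python3 - <<'E'
from h import *
plan([(500,-116,5,-9.5),(530,-122.5,5,-6.5),(555,-127.5,5,-4)])
E
```

```text
t 18.3 pos [ 473.6 -111.5    4.2] rot [-1.7998e+02  1.2000e-01 -1.2660e+01] q [  44.   22.  -41.  115.   19.   49. -110.] w 55.5
(500, -116, 5, -9.5) -> [0.0267, -0.0014, -0.0009, -0.0, 0.1, -3.2] rows 1
(530, -122.5, 5, -6.5) -> [0.0307, 0.0015, 0.0, -0.0, 0.0, -3.0] rows 1
(555, -127.5, 5, -4) -> [0.0254, 0.0021, 0.0, -0.0, 0.0, -2.5] rows 1
```

Emit:
play_rows(
  deltas=[
    [[0.005,0,-0.001,0,0,-0.6],[0.01,-0.0005,-0.002,0,0,-1.2],[0.016,-0.001,-0.002,0,0,-1.9],[0.021,-0.001,-0.002,0,0,-2.5],[0.027,-0.0015,-0.002,0,0,-3.2]],
  ],
)

```text
time: 18.8
tool_pos: [502.2, -116.6, 6.7]
eef_rot: [-180.0, -0.1, -9.4]
force: [-4.2, -0.2, -2.5]
gripper_width: 55.2
grip_force: 1.6
```

Emit:
play_rows(
  deltas=[
    [[0.006,0,0,0,0,-0.6],[0.012,0.0005,0,0,0,-1.2],[0.018,0.001,0,0,0,-1.8],[0.024,0.001,0,0,0,-2.4],[0.03,0.0015,0,0,0,-3]],
  ],
)

```text
time: 19.3
tool_pos: [531.9, -122.9, 6.9]
eef_rot: [-180.0, -0.1, -6.4]
force: [-2.6, -0.6, -2.3]
gripper_width: 55.4
grip_force: 1.6
```

Emit:
play_rows(
  deltas=[
    [[0.005,0.0005,0,0,0,-0.5],[0.01,0.001,0,0,0,-1],[0.015,0.0015,0,0,0,-1.5],[0.018,0.002,0,0,0,-2.5],[0.018,0.002,0,0,0,-2.5]],
  ],
)

```text
time: 19.8
tool_pos: [550.0, -127.0, 7.2]
eef_rot: [-180.0, -0.2, -3.9]
force: [-1.1, -1.0, -0.2]
gripper_width: 55.5
grip_force: 0.3
```

```bash
python3 - <<'E'
from h import *
plan([(566,-128.5,5,-4)])
p=robot.read_camera('top'); save(p,'t3.png')
a=p['color'][110:210,305:405,::-1]
cv2.imwrite('pics/t3c.png',np.clip(1.5*cv2.resize(a,None,fx=6,fy=6,interpolation=cv2.INTER_CUBIC).astype(float),0,255).astype(np.uint8))
E
```

```text
t 19.8 pos [ 550.  -127.     7.2] rot [-179.96   -0.23   -3.93] q [  41.   31.  -40.  104.   24.   54. -103.] w 55.5
(566, -128.5, 5, -4) -> [0.0161, 0.0004, 0.0023, -0.0, -0.2, 0.1] rows 1
```

View pics/t3c.png

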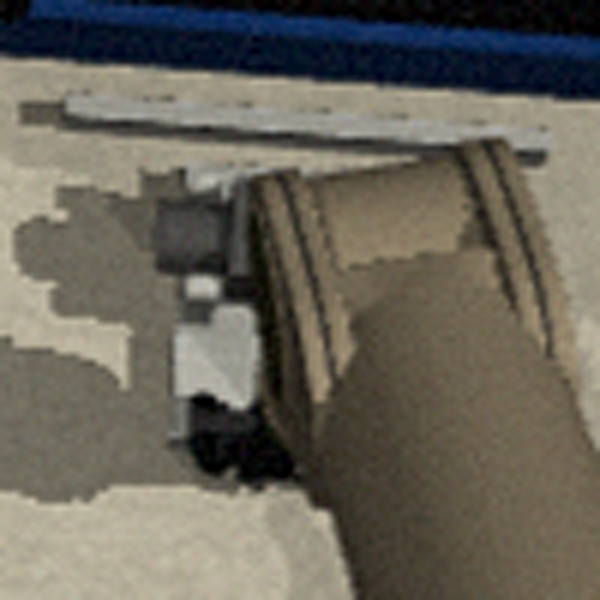

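The cradle is square to the bar, with its far-left corner at crop (190,168) and the bar edge near y=135. About 14 mm is left, so I push on gently until it stops.

Emit:
play_rows(
  deltas=[
    [[0.003,0,0,0,0,0],[0.006,0,0,0,0,0],[0.009,0,0,0,0,0],[0.011,0,0,0,0,0],[0.011,0,0,0,0,0]],
  ],
)

```text
time: 20.35
tool_pos: [559.7, -127.6, 7.2]
eef_rot: [-180.0, -0.1, -4.0]
force: [-5.1, -0.1, 3.3]
gripper_width: 55.4
grip_force: 2.7
```

Emit:
play_rows(
  deltas=[
    [[0.001,0,0,0,0,0],[0.002,0,0,0,0,0],[0.003,0,0,0,0,0],[0.003,0,0,0,0,0]],
  ],
)

```text
time: 20.75
tool_pos: [562.4, -127.7, 7.2]
eef_rot: [-180.0, -0.1, -4.0]
force: [-6.4, 0.2, 3.4]
gripper_width: 55.7
grip_force: 3.4
```

Emit:
play_rows(
  deltas=[
    [[0.001,0,0,0,0,0],[0.002,0,0,0,0,0],[0.003,0,0,0,0,0],[0.003,0,0,0,0,0]],
  ],
)

```text
time: 21.15
tool_pos: [565.4, -127.9, 7.2]
eef_rot: [-180.0, -0.1, -4.0]
force: [-6.7, -0.3, 5.0]
gripper_width: 55.5
grip_force: 3.4
```

Emit:
play_rows(
  deltas=[
    [[0.001,0,0,0,0,0],[0.002,0,0,0,0,0],[0.003,0,0,0,0,0],[0.003,0,0,0,0,0]],
  ],
)

```text
time: 21.55
tool_pos: [567.2, -128.0, 7.1]
eef_rot: [180.0, 0.1, -4.0]
force: [-12.9, 1.4, 10.1]
gripper_width: 55.3
grip_force: 6.4
```

Emit:
play_rows(
  deltas=[
    [[0.001,0,0,0,0,0],[0.002,0,0,0,0,0],[0.002,0,0,0,0,0]],
  ],
)

```text
time: 21.85
tool_pos: [567.3, -128.1, 6.8]
eef_rot: [180.0, 0.3, -4.0]
force: [-22.2, 1.5, 15.6]
gripper_width: 55.5
grip_force: 10.9
```

Emit:
play_rows(
  deltas=[
    [[0.0015,0,0,0,0,0],[0.0015,0,0,0,0,0]],
  ],
)

```text
time: 22.05
tool_pos: [567.4, -128.1, 6.5]
eef_rot: [180.0, 0.5, -4.0]
force: [-29.5, 2.9, 20.8]
gripper_width: 55.9
grip_force: 14.3
```

Firm stop at about 567 mm. To let the bar itself square the cradle, I push once more at one central point with the fingers shut.

Emit:
play_rows(
  deltas=[
    [[-0.01,0,-0.003,0,0,0],[-0.03,0,-0.003,0,0,0],[-0.03,0,-0.003,0,0,0]],
  ],
)

```text
time: 22.35
tool_pos: [541.5, -126.4, 10.3]
eef_rot: [180.0, -0.2, -4.0]
force: [0.7, -1.0, -0.4]
gripper_width: 55.6
grip_force: 0.0
```

Emit:
play_rows(
  deltas=[
    [[0,0,0,0,0,0],[0,0,0,0,0,0],[0,0,0,0,0,0],[0,0,0,0,0,0],[0,0,0,0,0,0]],
  ],
  claw=-1,
)

```text
time: 22.85
tool_pos: [542.8, -126.3, 9.9]
eef_rot: [-180.0, -0.2, -4.0]
force: [-0.2, 0.1, 0.4]
gripper_width: -0.3
grip_force: 0.0
```

Emit:
play_rows(
  deltas=[
    [[0.006,0,0,0,0,0],[0.012,0,0,0,0,0],[0.017,0,0,0,0,0],[0.021,0,0,0,0,0],[0.021,0,0,0,0,0]],
  ],
)

```text
time: 23.35
tool_pos: [564.1, -127.7, 10.0]
eef_rot: [-179.9, -0.2, -4.0]
force: [0.0, -0.3, -0.6]
gripper_width: 0.1
grip_force: 0.0
```

Emit:
play_rows(
  deltas=[
    [[0.002,0,0,0,0,0],[0.004,0,0,0,0,0],[0.004,0,0,0,0,0]],
  ],
)

```text
time: 23.65
tool_pos: [567.3, -128.1, 9.9]
eef_rot: [-180.0, -0.1, -4.0]
force: [-0.0, -0.9, -0.5]
gripper_width: -0.0
grip_force: 0.4
```

Emit:
play_rows(
  deltas=[
    [[0.001,0,0,0,0,0],[0.002,0,0,0,0,0],[0.003,0,0,0,0,0],[0.003,0,0,0,0,0]],
  ],
)

```text
time: 24.05
tool_pos: [567.3, -128.2, 9.5]
eef_rot: [180.0, 0.2, -4.0]
force: [-16.4, 1.2, 11.9]
gripper_width: -0.1
grip_force: 7.9
```

Emit:
play_rows(
  deltas=[
    [[0.001,0,0,0,0,0],[0.0015,0,0,0,0,0],[0.0015,0,0,0,0,0]],
  ],
)

```text
time: 24.35
tool_pos: [567.4, -128.1, 9.3]
eef_rot: [180.0, 0.4, -4.0]
force: [-22.4, 2.6, 15.3]
gripper_width: -0.0
grip_force: 11.2
```

Emit:
play_rows(
  deltas=[
    [[-0.01,0,0,0,0,0],[-0.04,0,0,0,0,0],[-0.07,0,-0.01,0,0,0],[-0.07,0,-0.06,0,0,0],[-0.07,0,-0.1,0,0,0]],
  ],
)

```text
time: 24.85
tool_pos: [500.8, -123.5, 111.2]
eef_rot: [-180.0, -0.1, -4.0]
force: [1.3, -0.4, 0.9]
gripper_width: -0.2
grip_force: 0.0
```

Emit:
play_rows(
  deltas=[
    [[0,0,-0.05,0,0,0],[0,0,-0.1,0,0,0],[-0.02,0.05,-0.12,0,0,0],[-0.02,0.1,-0.12,0,0,0],[-0.02,0.15,-0.12,0,0,0]],
  ],
)

```text
time: 25.35
tool_pos: [471.6, -267.4, 231.4]
eef_rot: [179.8, -0.3, -3.9]
force: [1.3, -0.4, 0.2]
gripper_width: -0.3
grip_force: 0.0
```

Emit:
play_rows(
  deltas=[
    [[0,0.05,0,0,0,0],[0,0.1,0,0,0,0],[0,0.12,0,0,0,0],[0,0.12,0,0,0,0]],
  ],
)

```text
time: 25.75
tool_pos: [461.8, -389.0, 228.8]
eef_rot: [-180.0, -0.1, -4.3]
force: [0.1, 1.3, -0.7]
gripper_width: 0.1
grip_force: 0.0
```

```bash
python3 - <<'E'
from h import *
p=robot.read_camera('top'); save(p,'t4.png')
a=p['color'][110:210,290:420,::-1]
cv2.imwrite('pics/t4c.png',np.clip(1.5*cv2.resize(a,None,fx=6,fy=6,interpolation=cv2.INTER_CUBIC).astype(float),0,255).astype(np.uint8))
plan([])
E
```

```text
t 25.8 pos [ 462.9 -386.2  229.1] rot [-1.7994e+02 -1.5000e-01 -4.1200e+00] q [ 65.  20. -37.  86.  12.  78. -67.] w -0.1
```

View pics/t4c.png

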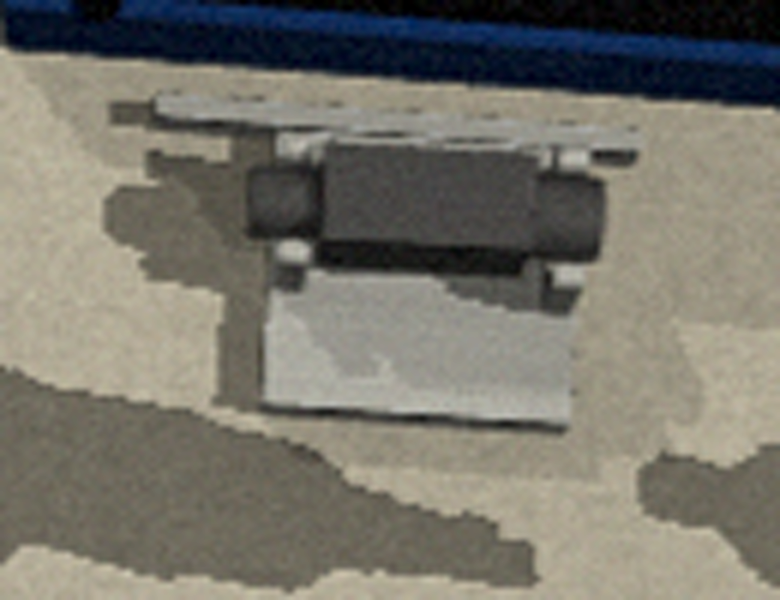

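The cradle is flush along the bar, spanning crop (270..590, ~135), with the arbor seated: thin end left in the narrow saddle, thick end right. I hand it in.

```bash
python3 -c "
from h import *
print(robot.sign_off())"
```

```text
the job is handed in; nothing more can be done
None
```

The job is handed in: I drew the arbor out, felt its outer end as the thick one (about 39 mm opening), laid it fully down in the cradle without turning it, and pushed the cradle flush to the stop bar, finishing at about 26 s; I didn't re-check the bystanders or the other arbor afterwards.

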